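Jack up a carved stone slab and hold it

TASK

Set the lever jack on the bench with its saddle under the centre of the steel lifting lug (the one with the round boss on top) that sticks out from the round stone slab, then push the loose pump bar, steel end first, fully home into the jack's socket. Pump the handle: press it all the way down once so that the slab lifts, let it all the way up so that the slab settles back on its cradle, then press it all the way down again and finish holding it down, with the slab held up by the jack alone. Do not shift the slab out of place or disturb the other things on the bench.

Things in the scene. Friction and masses are not known exactly. Their poses are not given: they have to be found in the camera images.
- slab: Round pink stone slab, 260 mm across, 40 mm thick, about 4.5 kg, loose, flat on a fixed timber cradle 72 mm high (slab top 112 mm above the bench). Origin: centre of its underside. A dark steel lug, 50 mm wide, 10 thick, flush with the underside, sticks out of the rim along the slab's -x to 177 mm from the centre, with a round boss (18 mm wide, 8 high) on top. Lug towards -y, within 12 degrees.
- lift_point (a point): The marked lift point: centre of the lug's underside, right below the boss, 155 mm from the slab's centre, 72 mm above the bench while the slab lies on its cradle. Axes as slab: x points from the lug to the slab's centre.
- jack: Loose grey lever jack, 0.9 kg. Origin on its underside below the rocker's pivot, which is 62 mm up. +x points from the handle end to the saddle, z up. Base 80 mm wide, 8 thick, x = -110 to +70 mm. Two cheeks at the pivot, x = -20 to +20 mm, up to 85 mm high, outer faces 48 mm apart across y: take it by these from above. Between them a rocker: saddle at +x, socket block (30 mm square) at -x.
- rocker (a joint): Rocker angle about its pivot: 0 = handle fully up (a return spring, 0.45 to 0.63 N m, keeps it there, even with the bar in), 0.36 = fully down, hard stop. At 0 the bar slopes up away from the saddle 0.34 rad above level, at 0.36 it is level (0.02 below). The saddle rises 18 mm, meets the lug after 5 mm, lifts it 12 mm. Full stroke takes 5 to 10 N pressed 170 mm from the pivot.
- saddle (a point): Top centre of the jack's saddle, a domed steel disc 34 mm across. With the handle up it is 67 mm above the jack's underside and 52 mm from the pivot along the jack's +x (47 mm with the handle down). Axes as socket_mouth.
- socket_mouth (a point): Centre of the socket's round mouth: 62 mm from the pivot. The hole is 17 mm in diameter with a 3 mm chamfer and 50 mm deep. Its x axis is the hole's axis and points into the hole; it tilts with the rocker. The bar has up to 0.1 rad of play in the hole, so under load its outer end goes that much lower than the rocker's angle says.
- socket_bottom (a point): Centre of the socket's closed bottom, 12 mm from the pivot, on the hole's axis.
- bar: Loose pump bar, 240 mm long, 0.12 kg. Origin at mid-length on its axis; +x to the bare steel end (14 mm thick, last 6 mm tapered, x = -10 to +120 mm); the rest is a black rubber grip, 24 mm thick. It lies level in two notches (at x = +60 and -90 mm) of a fixed timber rest, axis 42 mm above the bench, 32 mm above the rest's board; free to grasp between the notches.
- bar_tip (a point): The end face of the bar's bare steel end, on its axis, 120 mm from its origin. Axes as bar.
- chisel_a: Stone chisel, 200 mm long, 14 mm thick, loose, lying; not needed. Origin under its middle.
- chisel_b: Stone chisel, 170 mm long, 14 mm thick, loose, lying; not needed. Origin under its middle.
- brush: Brush lying on the bench; not needed. Origin under its middle.
- can: Plain metal can, 74 mm across, 100 mm high; not needed. Origin under its middle.
Not all that is in view belongs to the job. There is more than one size of the jack; the job needs the larger.

How it is judged:
By the outcome, as a careful person would: the job done as asked, in the order asked, and still so for the second after the job is handed in, while the arm keeps its last pose, push and grip.
It also fails if it takes over 70 s, if anything falls off the work surface, if the arm or the gripper's body presses on something with over 40 N, if the wrist force passes 120 N, or if a joint passes its speed limit or range.

ROBOT

A 6-joint arm with a two-finger parallel gripper is mounted at the origin on the work surface. World frame = base frame: x ahead of the robot, y to its left, z up, the work surface at z = 0. Lengths are in m, angles in rad, forces in N, time in s.
With the tool pointing down it reaches from about 0.4 to 0.825 m from the base axis. Payload 7 kg.
Tool frame: the origin (TCP) lies at the very end of the fingers, on their centre line; the grasp point (between the pads) lies 19 mm behind it (r.grip_depth is the distance from the TCP to the grasp point, in m); z points along the fingers, y is the line along which they close (so a half turn about z gives the same grasp; the last joint's range is limited). The gripper opens to 85 mm and grips with 20 to 120 N. Pads are 22 mm wide; open, the fingers measure 114 mm over their backs; the gripper's body (76 mm by 85 mm) begins 54 mm behind the grasp point. The pads swing forward as they close: fully open they stand 13 mm farther back than shut.
Start: joints at [-1.056, 0.359, 0.012, 0, -1.224, -0.288], TCP at [0.152, -0.658, 0.231] pointing down, gripper open.
Joint ranges: [-3.07, 3.07], [-1.43, 2.12], [-1.02, 1.25], [-3.03, 1.67], [-3.05, -0], [-3.03, 3.03]. Speed limits (rad/s): [2.39, 2.39, 3.01, 3.14, 3.14, 3.14].

INTERFACE

Orientations are given as a rotation vector (axis times angle).
In Python, from plant import r gives the robot as it stands.
- The arm moves only by the tool play_rows, never from a script. Its argument "series" is a list of rows, each a list of 7 numbers: the opening, from -1 (shut) to 1 (fully open), then the shift along the tool's x, y, z normalised to -1 to 1, where 1 is 0.25 m, then the turn, a rotation vector about the tool's x, y, z normalised to -1 to 1, where 1 is 30 degrees. A call has exactly 8 rows; each row shifts and turns the commanded pose from where the row before left it, along the tool's axes as they then stand; what a row does not reach is not made up. A row lasts 1/8 s, in which the tool goes at most 62.5 mm and 10.7 degrees, less where a joint would pass 70% of its speed; a pose out of reach is approached as far as the arm can. A call with a number of a shift or a turn outside -1 to 1 is refused whole. A call with a gripper value outside its range is refused whole. The fingers move at their own pace and stop on an object; "squeeze" is the grip in N (left out, the last holds). Time passes only in rows, so rows that do not move let the fingers close, or fill a call up. It gives the time, the measured TCP pose, the force, the opening and the grip force at its end, in the units of the state.
- r.sense(): the state, without advancing time (a new reading comes with each control period).
- r.get_image(name): name is "side" or "top" or "wrist"; returns a dict with "color" (480x640x3 uint8, blue, green, red), "fx", "fy", "cx", "cy" (pixels), "view" (4x4, takes a point from world to camera coordinates). Camera axes: x right, y up, looking along -z (the intrinsics and any distortion apply to the point x, -y, -z); pixel columns grow to the right and rows downward; lengths in m; the calibration is good to about 2 mm. The wrist camera is an equidistant fisheye: a pixel r from the principal point sees the ray r / f radians off the axis. A picture is of the moment at which its call begins. There is no depth.
- r.close_job(): hands the job in; it is judged then, once.
The state is a dict: "clock": time; "qpos": joint angles; "joint_velocities": joint speeds; "joint_torque": joint torques, N m; "tcp_pos": TCP position; "tcp_rot": TCP orientation; "contact_force": force on the tool from outside, world axes, zero at the start; "wrist_torque": the same for the moment, N m; "finger_gap": finger opening in m; "grasp_force": force on a finger pad.
Only numpy, scipy, OpenCV 4.12 (cv2) and the standard library are available. Lean on these libraries where they do the work, as an engineer would, in place of code of your own. Each camera call takes 0.05 s, during which the arm holds its last target. There are 200 camera calls.

## Working session

There is one attempt and no reset: what is moved stays moved. The work goes in short steps, Python scripts to look and compute and a tool call to move; the robot and the scene stay as the last step left them, time stands still between calls to the robot, and variables do not carry over. Pictures are saved under pics/ and viewed, at most 10 in all, crops included, and the job is handed in when it is done.

Besides the shell and the picture viewer there is one more tool, called after "Emit:" as name([rows], argument=value, ...), one row to a line, values as JSON. play_rows: Moves the arm, as the interface text tells. Its arguments: {"type":"object","properties":{"series":{"type":"array","items":{"type":"array","items":{"type":"number","minimum":-1,"maximum":1}}},"squeeze":{"type":"number"}},"required":["series"]}

```bash
ls; mkdir -p pics
python3 - <<'E'
from plant import r
import cv2,numpy as np
s=r.sense();print({k:np.round(v,3) for k,v in s.items()}, r.grip_depth)
for n in ["side","top"]:
    d=r.get_image(n);cv2.imwrite(f"pics/{n}0.png",d["color"]);print(n,d["fx"],d["fy"],d["cx"],d["cy"],np.round(d["view"],4).tolist(),[k for k in d])
E
```

```text
pics
{'clock': np.float64(0.0), 'qpos': array([-1.056,  0.359,  0.011, -0.   , -1.224, -0.288]), 'joint_velocities': array([ 0.   , -0.001, -0.   , -0.002,  0.001,  0.001]), 'joint_torque': array([-0.0000e+00, -5.8333e+01,  2.9341e+01,  6.9360e+00, -6.0000e-03,
       -0.0000e+00]), 'tcp_pos': array([ 0.152, -0.657,  0.23 ]), 'tcp_rot': array([ 3.550e-01, -3.121e+00, -2.000e-03]), 'contact_force': array([-0.576, -0.068, -0.956]), 'wrist_torque': array([ 0.037, -0.029, -0.02 ]), 'grasp_force': np.float64(0.0), 'finger_gap': np.float64(0.085)} 0.0187
side 481.8041623391786 481.8041623391786 327.4093286944853 234.77411077846537 [[-0.9124, -0.4093, -0.0004, 0.5134], [0.269, -0.6005, 0.753, -0.2124], [-0.3085, 0.687, 0.658, -0.9085], [0.0, 0.0, 0.0, 1.0]] ['color', 'fx', 'fy', 'cx', 'cy', 'view']
top 537.1446079053235 537.1446079053235 324.47961216280453 236.22413802267022 [[-0.0201, -0.9998, 0.0019, 0.0366], [0.9956, -0.0199, 0.092, -0.5603], [-0.0919, 0.0038, 0.9958, -1.4817], [0.0, 0.0, 0.0, 1.0]] ['color', 'fx', 'fy', 'cx', 'cy', 'view']
```

View pics/top0.png

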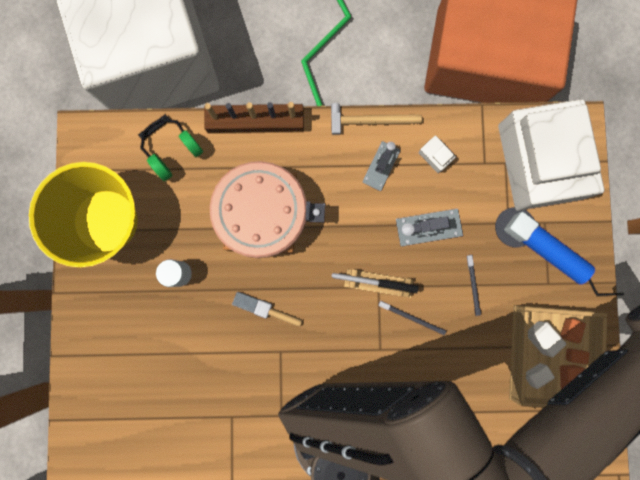

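View pics/side0.png

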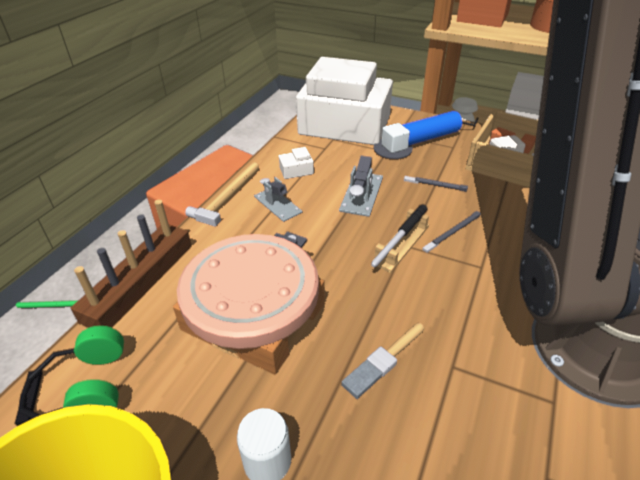

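The top view shows the slab at (258,210), the boss at (316,212), the large jack at (430,227) with its saddle to the left, and the bar in its rest at (375,283) with its steel end to the left. A smaller decoy jack is at (382,165). The side view agrees. Next I'll get rough positions.

```bash
cat > h.py <<'E'
import numpy as np, cv2
from plant import r
from scipy.spatial.transform import Rotation as R
def shot(n,save=None):
    d=r.get_image(n); d["n"]=n
    if save: cv2.imwrite(f"pics/{save}.png",d["color"])
    return d
def ray(d,uv):
    V=np.array(d["view"]); a=(uv[0]-d["cx"])/d["fx"]; b=(uv[1]-d["cy"])/d["fy"]
    if d["n"]=="wrist":
        t=np.hypot(a,b); k=np.sin(t)/t if t>1e-9 else 1; c=np.array([a*k,-b*k,-np.cos(t)])
    else: c=np.array([a,-b,-1.])
    o=-V[:3,:3].T@V[:3,3]; w=V[:3,:3].T@c
    return o,w/np.linalg.norm(w)
def plane(d,uv,z):
    o,w=ray(d,uv); return o+w*(z-o[2])/w[2]
def proj(d,p):
    V=np.array(d["view"]); c=V[:3,:3]@p+V[:3,3]; x,y,z=c[0],-c[1],-c[2]
    if d["n"]=="wrist":
        q=np.hypot(x,y); k=np.arctan2(q,z)/q if q>1e-9 else 1/z
    else: k=1/z
    return np.array([d["cx"]+d["fx"]*x*k,d["cy"]+d["fy"]*y*k])
def tri(*l):
    A=0;b=0
    for d,uv in l:
        o,w=ray(d,uv);P=np.eye(3)-np.outer(w,w);A=A+P;b=b+P@o
    p=np.linalg.solve(A,b); e=[np.linalg.norm((np.eye(3)-np.outer(ray(*q)[1],ray(*q)[1]))@(p-ray(*q)[0])) for q in l]
    return p,max(e)
def delta(pos,rot):
    """shift (units .25 m) and turn (units 30 deg) in the tool frame from the measured pose"""
    s=r.sense();T=R.from_rotvec(s["tcp_rot"])
    return np.round(T.inv().apply(np.array(pos)-s["tcp_pos"])/.25,4),np.round((T.inv()*rot).as_rotvec()/np.radians(30),4)
def down(yaw):
    """tool z down; tool y along world heading yaw"""
    y=np.array([np.cos(yaw),np.sin(yaw),0]);z=np.array([0,0,-1.]);return R.from_matrix(np.c_[np.cross(y,z),y,z])
E
python3 - <<'E'
from h import *
t=shot("top");s=shot("side")
for n,uv,z in [("boss",(316,212),.09),("slab",(258,208),.112),("jack saddle",(408,228),.067),("jack base",(430,227),.008),("bar steel",(333,276),.042),("bar grip end",(418,290),.042)]:
    print(n,np.round(plane(t,uv,z),3))
print(tri((t,(333,276)),(s,(376,266))),tri((t,(418,290)),(s,(425,209))))
T=R.from_rotvec(r.sense()["tcp_rot"]).as_matrix();print(np.round(T,3))
w=shot("wrist","w0");V=w["view"];print(w["fx"],w["cx"],w["cy"],"cam",np.round(-V[:3,:3].T@V[:3,3],3), np.round(T.T@V[:3,:3].T,2))
print(delta([.48,-.15,.36],down(0)),delta([.48,-.15,.36],down(np.pi)))
E
```

```text
boss [0.621 0.047 0.09 ]
slab [0.632 0.201 0.112]
jack saddle [ 0.575 -0.203  0.067]
jack base [ 0.583 -0.275  0.008]
bar steel [0.449 0.004 0.042]
bar grip end [ 0.406 -0.229  0.042]
(array([0.44858006, 0.00392521, 0.03724537]), np.float64(0.0003625174024376639)) (array([ 0.40607539, -0.22976621,  0.03666757]), np.float64(0.00041477292615810604))
[[-0.974 -0.225 -0.   ]
 [-0.225  0.974  0.001]
 [ 0.     0.001 -1.   ]]
371.64829954431775 322.0261926574095 239.6682261876876 cam [ 0.068 -0.677  0.373] [[ 0.    0.95  0.33]
 [ 1.   -0.   -0.  ]
 [-0.    0.33 -0.95]]
(array([-1.7359,  1.6832, -0.5154]), array([ 8.0000e-04, -1.4000e-03,  3.4331e+00])) (array([-1.7359,  1.6832, -0.5154]), array([ 1.3000e-03,  8.0000e-04, -2.5669e+00]))
```

View pics/w0.png

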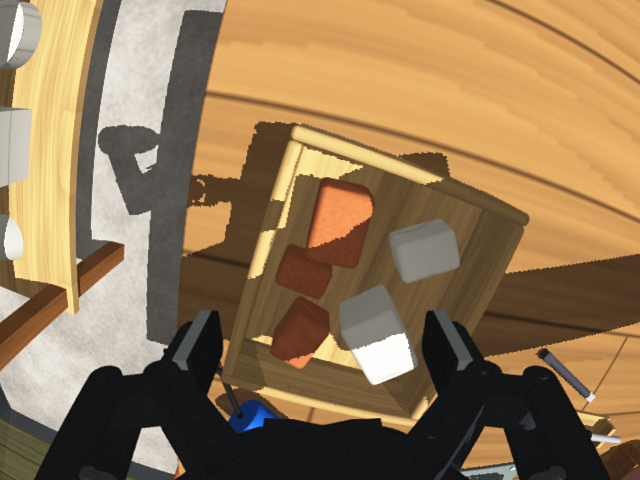

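```bash
cat >> h.py <<'E'
def plan(pos,rot,n):
    """print n rows (shift, turn) from the measured pose to the goal, straight"""
    from scipy.spatial.transform import Slerp
    s=r.sense();T0=R.from_rotvec(s["tcp_rot"]);p0=s["tcp_pos"]
    S=Slerp([0,1],R.concatenate([T0,rot]))
    for i in range(n):
        a,b=S(i/n),S((i+1)/n)
        print(np.round(a.inv().apply(np.array(pos)-p0)/n/.25,3),np.round((a.inv()*b).as_rotvec()/np.radians(30),3))
E
python3 -c "
from h import *
plan([.58,-.12,.32],down(np.pi+.05),14)"
```

```text
[-0.154  0.122 -0.025] [ 0.    0.   -0.19]
[-0.165  0.106 -0.025] [ 0.    0.   -0.19]
[-0.175  0.089 -0.025] [ 0.    0.   -0.19]
[-0.183  0.071 -0.025] [ 0.    0.   -0.19]
[-0.189  0.053 -0.025] [ 0.    0.   -0.19]
[-0.193  0.034 -0.025] [ 0.    0.   -0.19]
[-0.196  0.014 -0.025] [ 0.    0.   -0.19]
[-0.196 -0.005 -0.025] [ 0.    0.   -0.19]
[-0.195 -0.025 -0.025] [ 0.    0.   -0.19]
[-0.191 -0.044 -0.025] [ 0.    0.   -0.19]
[-0.186 -0.063 -0.025] [ 0.    0.   -0.19]
[-0.179 -0.081 -0.025] [ 0.    0.   -0.19]
[-0.17  -0.098 -0.025] [ 0.    0.   -0.19]
[-0.159 -0.115 -0.025] [ 0.    0.   -0.19]
```

Emit:
play_rows([
  [1,-0.154,0.122,-0.025,0,0,-0.19],
  [1,-0.165,0.106,-0.025,0,0,-0.19],
  [1,-0.175,0.089,-0.025,0,0,-0.19],
  [1,-0.183,0.071,-0.025,0,0,-0.19],
  [1,-0.189,0.053,-0.025,0,0,-0.19],
  [1,-0.193,0.034,-0.025,0,0,-0.19],
  [1,-0.196,0.014,-0.025,0,0,-0.19],
  [1,-0.196,-0.005,-0.025,0,0,-0.19],
])

```text
clock: 1.25
tcp_pos: [0.3974, -0.3496, 0.2817]
tcp_rot: [-1.542, 2.737, -0.0]
contact_force: [0.8, -0.4, -0.6]
finger_gap: 0.0852
grasp_force: 0.0
```

Emit:
play_rows([
  [1,-0.195,-0.025,-0.025,0,0,-0.19],
  [1,-0.191,-0.044,-0.025,0,0,-0.19],
  [1,-0.186,-0.063,-0.025,0,0,-0.19],
  [1,-0.179,-0.081,-0.025,0,0,-0.19],
  [1,-0.17,-0.098,-0.025,0,0,-0.19],
  [1,-0.159,-0.115,-0.025,0,0,-0.19],
  [1,0,0,0,0,0,0],
  [1,0,0,0,0,0,0],
])

```text
clock: 2.25
tcp_pos: [0.5805, -0.1209, 0.3184]
tcp_rot: [2.275, -2.166, -0.001]
contact_force: [0.1, -0.0, 0.2]
finger_gap: 0.0849
grasp_force: 0.0
```

```bash
python3 -c "
from h import *
s=r.sense();print(s['clock'],s['tcp_pos'],s['qpos'])
w=shot('wrist','w1');np.savez('w1',**{k:w[k] for k in ('fx','fy','cx','cy','view','color','n')})
"
```

```text
2.25 [ 0.58054463 -0.12093612  0.31843495] [ 1.23906990e-01  1.81315769e-01 -3.34063677e-02 -1.13605442e-04
 -1.35683677e+00 -7.50172641e-02]
```

View pics/w1.png

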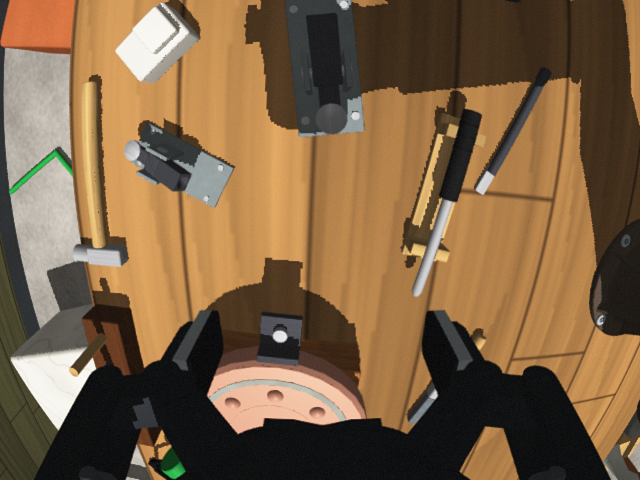

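The wrist view shows the boss at (280,335) on the lug, the saddle at (331,118), and the bar from its steel tip (416,293) through the grip junction (447,200) to its end (470,113). The small jack is at (185,165).

Run:
```python
from h import *
w=dict(np.load('w1.npz'));w['n']='wrist'
c=w['color'];hsv=cv2.cvtColor(c,cv2.COLOR_BGR2HSV);g=cv2.cvtColor(c,cv2.COLOR_BGR2GRAY)
def blob(m,x0,y0,x1,y1,name):
    k=np.zeros_like(m);k[y0:y1,x0:x1]=m[y0:y1,x0:x1]
    cs,_=cv2.findContours(k,0,2);b=max(cs,key=cv2.contourArea);q=cv2.minAreaRect(b);M=cv2.moments(b)
    cen=(M['m10']/M['m00'],M['m01']/M['m00']);print(name,cv2.contourArea(b),np.round(cen,1),np.round(cv2.boxPoints(q),1).tolist());return cen,cv2.boxPoints(q)
S,V=hsv[...,1],hsv[...,2]
lug,_=blob(((V<110)&(S<90)).astype(np.uint8),250,305,310,370,'lug')
boss,_=blob(((V>130)&(S<60)).astype(np.uint8),262,315,300,355,'boss')
steel,bx=blob(((S<60)&(V>90)).astype(np.uint8),405,190,460,305,'steel')
grip,gx=blob(((V<50)).astype(np.uint8),430,100,490,215,'grip')
base,jx=blob(((S<75)).astype(np.uint8),280,20,370,145,'jack')
print('boss',plane(w,boss,.09),'lugc',plane(w,lug,.082))
for n,b in (('steel',bx),('grip',gx)): 
    b=b[np.argsort(b[:,1])];print(n,plane(w,b[:2].mean(0),.042),plane(w,b[2:].mean(0),.042))
print('saddle',plane(w,(331,118),.064),'base corners',[plane(w,p,.008).round(4).tolist() for p in jx])
```

```text
lug 1988.5 [279.5 338.5] [[255.5, 361.1000061035156], [260.6000061035156, 311.29998779296875], [303.0, 315.70001220703125], [297.79998779296875, 365.5]]
boss 121.0 [279.5 336. ] [[270.5, 335.5], [279.0, 327.0], [288.5, 336.5], [280.0, 345.0]]
steel 885.5 [431.9 247.5] [[410.29998779296875, 294.1000061035156], [442.3999938964844, 197.8000030517578], [453.20001220703125, 201.39999389648438], [421.1000061035156, 297.70001220703125]]
grip 1631.0 [460.  154.9] [[438.0, 196.60000610351562], [462.79998779296875, 108.0], [482.0, 113.4000015258789], [457.20001220703125, 202.0]]
jack 7473.0 [325.3  76.6] [[286.1000061035156, 20.100000381469727], [352.5, 13.0], [365.1000061035156, 130.6999969482422], [298.6000061035156, 137.8000030517578]]
boss [0.62117122 0.04657353 0.09      ] lugc [0.62201461 0.05584692 0.082     ]
steel [ 0.42770504 -0.1190017   0.042     ] [0.45043636 0.0102425  0.042     ]
grip [ 0.40864004 -0.2282271   0.042     ] [ 0.42803683 -0.1193651   0.042     ]
saddle [ 0.5733965  -0.20361658  0.064     ] base corners [[0.6316, -0.3232, 0.008], [0.553, -0.3362, 0.008], [0.5301, -0.1905, 0.008], [0.6097, -0.1775, 0.008]]
```

```bash
python3 -c "
from h import *
t=shot('top');h=cv2.cvtColor(t['color'],cv2.COLOR_BGR2HSV)
m=((h[...,0]<12)&(h[...,1]>50)&(h[...,1]<140)&(h[...,2]>150)).astype(np.uint8);m[:,:200]=0;m[:150]=0;m[270:]=0;m[:,320:]=0
b=max(cv2.findContours(m,0,2)[0],key=cv2.contourArea);e=cv2.fitEllipse(cv2.convexHull(b));print(e,plane(t,e[0],.112))
plan([.581,-.254,.16],down(np.radians(188.9)),8)"
```

```text
((256.83489990234375, 208.5985107421875), (70.94420623779297, 71.5283432006836), 169.10299682617188) [0.63027167 0.20388297 0.112     ]
[0.066 0.003 0.079] [ 0.    -0.    -0.026]
[0.066 0.004 0.079] [ 0.    -0.    -0.026]
[0.066 0.005 0.079] [ 0.    -0.    -0.026]
[0.066 0.005 0.079] [ 0.    -0.    -0.026]
[0.066 0.006 0.079] [ 0.    -0.    -0.026]
[0.066 0.007 0.079] [ 0.    -0.    -0.026]
[0.066 0.008 0.079] [ 0.    -0.    -0.026]
[0.066 0.009 0.079] [ 0.    -0.    -0.026]
```

Emit:
play_rows([
  [1,0.066,0.003,0.079,0,0,-0.026],
  [1,0.066,0.004,0.079,0,0,-0.026],
  [1,0.066,0.005,0.079,0,0,-0.026],
  [1,0.066,0.005,0.079,0,0,-0.026],
  [1,0.066,0.006,0.079,0,0,-0.026],
  [1,0.066,0.007,0.079,0,0,-0.026],
  [1,0.066,0.008,0.079,0,0,-0.026],
  [1,0.066,0.009,0.079,0,0,-0.026],
])

```text
clock: 3.35
tcp_pos: [0.581, -0.2552, 0.1605]
tcp_rot: [-2.388, 2.041, -0.001]
contact_force: [-0.0, 0.3, -0.0]
finger_gap: 0.0856
grasp_force: 0.0
```

Emit:
play_rows([
  [1,0,0,0,0,0,0],
  [1,0,0,0,0,0,0],
  [1,0,0,0,0,0,0],
  [1,0,0,0,0,0,0],
  [1,0,0,0,0,0,0],
  [1,0,0,0,0,0,0],
  [1,0,0,0,0,0,0],
  [1,0,0,0,0,0,0],
])

```text
clock: 4.35
tcp_pos: [0.5818, -0.2537, 0.1608]
tcp_rot: [2.389, -2.04, -0.0]
contact_force: [-0.8, -0.2, -1.0]
finger_gap: 0.0855
grasp_force: 0.0
```

```bash
python3 -c "
from h import *
s=r.sense();print(s['clock'],s['tcp_pos'],s['tcp_rot'])
w=shot('wrist','w2');np.savez('w2',**{k:w[k] for k in ('fx','fy','cx','cy','view','color','n')})
"
```

```text
4.35 [ 0.58177174 -0.25369146  0.16076743] [ 2.38945937e+00 -2.03956974e+00 -1.05135372e-04]
```

View pics/w2.png

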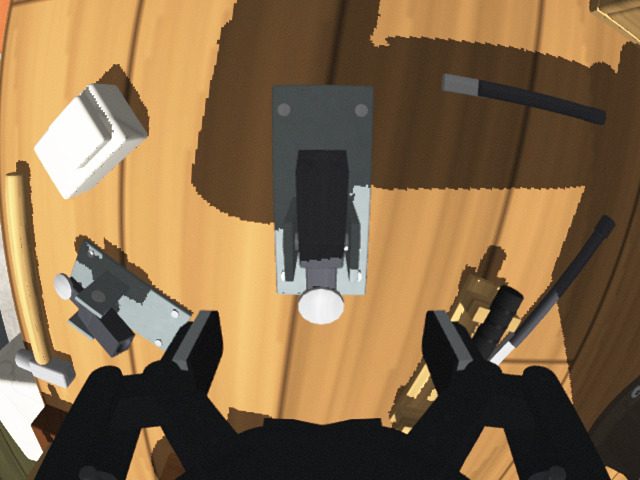

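The large jack is upright in the picture and centred: saddle at (320,306), rear base corners at (273,86) and (373,86). I'll triangulate the saddle and then descend.

```bash
python3 -c "
from h import *
w1=dict(np.load('w1.npz'));w1['n']='wrist';w2=dict(np.load('w2.npz'));w2['n']='wrist'
print(tri((w1,(331,118)),(w2,(320,305.5))),plane(w2,(320,305.5),.066))
B=[plane(w2,p,.008) for p in ((273,86),(373,86),(277,294),(365,294))];print(np.round(B,4))
a=(B[0]+B[1])/2;f=(B[2]+B[3])/2;d=(plane(w2,(320,305.5),.066)-a)[:2];print(np.degrees(np.arctan2(*d[::-1])),np.hypot(*d),np.round(f,4))
print(np.degrees(np.arctan2(*(B[2]-B[0])[1::-1])),np.degrees(np.arctan2(*(B[3]-B[1])[1::-1])))
print(delta([.581,-.254,.05],down(np.radians(188.9))))
"
```

```text
(array([ 0.57349335, -0.20358843,  0.06141259]), np.float64(0.00016319151201353352)) [ 0.57403629 -0.20611272  0.066     ]
[[ 0.635  -0.3552  0.008 ]
 [ 0.5582 -0.3676  0.008 ]
 [ 0.609  -0.1793  0.008 ]
 [ 0.5313 -0.1918  0.008 ]]
98.2685202531215 0.15693184847368352 [ 0.5702 -0.1855  0.008 ]
98.39093176878656 98.71451223784506
(array([0.0008, 0.0032, 0.443 ]), array([0.0001, 0.0001, 0.0044]))
```

Emit:
play_rows([
  [1,0.0004,0.003,0.11,0,0,0],
  [1,0,0,0.11,0,0,0],
  [1,0,0,0.11,0,0,0],
  [1,0,0,0.113,0,0,0],
  [1,0,0,0,0,0,0],
  [-1,0,0,0,0,0,0],
  [-1,0,0,0,0,0,0],
  [-1,0,0,0,0,0,0],
], squeeze=60)

```text
clock: 5.4
tcp_pos: [0.5826, -0.2541, 0.0518]
tcp_rot: [-2.389, 2.038, -0.005]
contact_force: [1.6, 0.4, 5.3]
finger_gap: 0.0472
grasp_force: 63.9
```

Emit:
play_rows([
  [-1,0,0,0,0,0,0],
  [-1,0,0,0,0,0,0],
  [-1,0,0,0,0,0,0],
  [-1,0,0,-0.04,0,0,0],
  [-1,0,0,-0.04,0,0,0],
  [-1,0,0,0,0,0,0],
  [-1,0,0,0,0,0,0],
  [-1,0,0,0,0,0,0],
])

```text
clock: 6.4
tcp_pos: [0.5806, -0.2538, 0.0695]
tcp_rot: [2.389, -2.039, -0.002]
contact_force: [-0.6, -0.1, -9.7]
finger_gap: 0.0472
grasp_force: 64.2
```

```bash
python3 -c "
from h import *
plan([.615,-.073,.0695],down(np.radians(177)),6)"
```

```text
[-0.115 -0.042 -0.   ] [0.    0.    0.067]
[-0.117 -0.037 -0.   ] [0.    0.    0.067]
[-0.118 -0.033 -0.   ] [0.    0.    0.067]
[-0.119 -0.029 -0.   ] [0.    0.    0.067]
[-0.12  -0.025 -0.   ] [0.    0.    0.067]
[-0.121 -0.021 -0.   ] [0.    0.    0.067]
```

Emit:
play_rows([
  [-1,-0.115,-0.042,0,0,0,0.067],
  [-1,-0.117,-0.037,0,0,0,0.067],
  [-1,-0.118,-0.033,0,0,0,0.067],
  [-1,-0.119,-0.029,0,0,0,0.067],
  [-1,-0.12,-0.025,0,0,0,0.067],
  [-1,-0.121,-0.021,0,0,0,0.067],
  [-1,0,0,0,0,0,0],
  [-1,0,0,0,0,0,0],
])

```text
clock: 7.4
tcp_pos: [0.615, -0.0733, 0.0697]
tcp_rot: [2.162, -2.278, -0.001]
contact_force: [0.6, 0.3, -9.2]
finger_gap: 0.0472
grasp_force: 64.0
```

```bash
python3 -c "
from h import *
s=r.sense();print(s['clock'],s['tcp_pos'],s['tcp_rot'])
w=shot('wrist','w3');np.savez('w3',**{k:w[k] for k in ('fx','fy','cx','cy','view','color','n')})
"
```

```text
7.4 [ 0.61500232 -0.0733385   0.06972563] [ 2.16230458e+00 -2.27801514e+00 -7.16604761e-04]
```

View pics/w3.png

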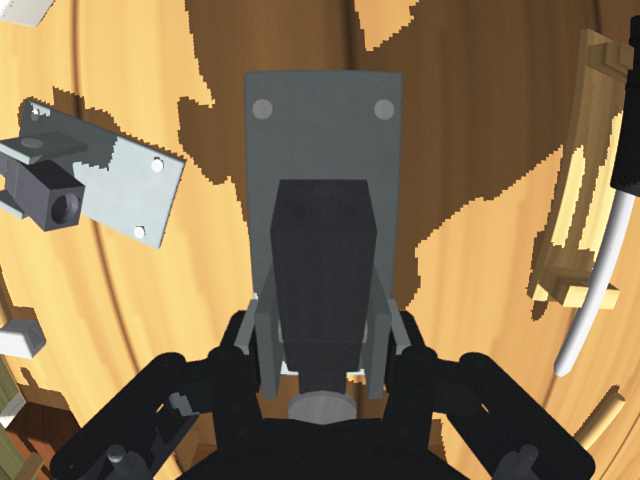

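```bash
python3 -c "
from h import *
w1=dict(np.load('w1.npz'));w1['n']='wrist';w3=dict(np.load('w3.npz'));w3['n']='wrist'
a,b=plane(w1,(260.6,311.3),.082),plane(w1,(303,315.7),.082);print(a,b,(a+b)/2,np.degrees(np.arctan2(*(a-b)[1::-1])))
t=shot('top');s=shot('side')
for n,uv in (('top',(316,212)),('side',(291,240))): print(n,plane(t if n=='top' else s,uv,.09))
print('saddle',plane(w3,(323,407),.084),'pivot tcp',r.sense()['tcp_pos'])
cv2.imwrite('pics/tc.png',cv2.resize(np.hstack([t['color'][170:260,260:400],s['color'][190:280,230:370]]),None,fx=2.8,fy=2.8,interpolation=2))
"
```

```text
[0.64438529 0.0183661  0.082     ] [0.59404096 0.02112332 0.082     ] [0.61921312 0.01974471 0.082     ] -3.134806469685417
top [0.62107809 0.04711273 0.09      ]
side [0.62084147 0.05537361 0.09      ]
saddle [ 0.61524975 -0.03072126  0.084     ] pivot tcp [ 0.61504452 -0.07403427  0.069875  ]
```

View pics/tc.png

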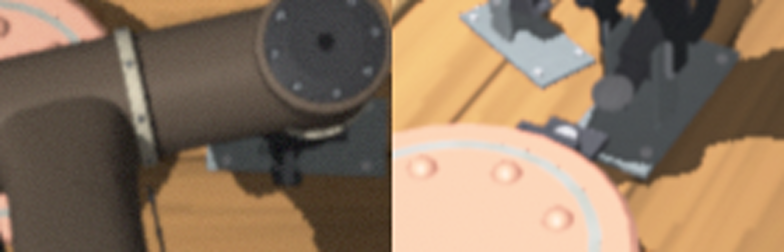

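Emit:
play_rows([
  [-1,0,0,0.03,0,0,0],
  [-1,0,0,0.03,0,0,0],
  [-1,0,0,0.006,0,0,0],
  [-1,0,0,0,0,0,0],
  [-1,0,0,0,0,0,0],
  [-1,0,0,0,0,0,0],
  [-1,0,0,0,0,0,0],
  [-1,0,0,0,0,0,0],
])

```text
clock: 8.55
tcp_pos: [0.6154, -0.0732, 0.0536]
tcp_rot: [-2.162, 2.279, -0.0]
contact_force: [0.7, -0.4, -9.3]
finger_gap: 0.0471
grasp_force: 64.0
```

```bash
python3 -c "
from h import *
w3=dict(np.load('w3.npz'));w3['n']='wrist'
h=np.array([np.cos(np.radians(87)),np.sin(np.radians(87))]);p=np.array([.615,-.0733])
for z in (.026,.029): 
  q=(plane(w3,(246,72),z)+plane(w3,(401,72),z))/2; print(q,(q[:2]-p)@h,(q[:2]-p)@[h[1],-h[0]], plane(w3,(246,72),z)-plane(w3,(401,72),z))
s=shot('side');print(plane(s,(292.5,236.8),.09))
L=np.array([.6212,.047]);print(delta([*(L-.0502*h),.052],down(np.radians(177))))
"
```

```text
[ 0.60720217 -0.18085825  0.026     ] -0.10781895613327062 -0.0021579840185359206 [ 0.07632435 -0.003787    0.        ]
[ 0.60723796 -0.18048324  0.029     ] -0.10744258117861209 -0.0021418692559146838 [ 0.07509116 -0.00372581  0.        ]
[0.62261665 0.0451307  0.09      ]
(array([-0.2808,  0.0019,  0.0062]), array([-0.    ,  0.0001, -0.0009]))
```

Emit:
play_rows([
  [-1,0,0,0.006,0,0,0],
  [-1,-0.03,0,0,0,0,0],
  [-1,-0.05,0,0,0,0,0],
  [-1,-0.05,0,0,0,0,0],
  [-1,-0.05,0.002,0,0,0,0],
  [-1,0,0,0,0,0,0],
  [-1,0,0,0,0,0,0],
  [-1,0,0,0,0,0,0],
])

```text
clock: 9.6
tcp_pos: [0.6179, -0.0273, 0.0526]
tcp_rot: [-2.161, 2.277, -0.001]
contact_force: [-0.9, 4.8, -0.2]
finger_gap: 0.0476
grasp_force: 65.0
```

Emit:
play_rows([
  [-1,-0.02,0,-0.002,0,0,0],
  [-1,-0.03,0,0,0,0,0],
  [-1,-0.03,0,0,0,0,0],
  [-1,-0.019,0,0,0,0,0],
  [-1,0,0,0,0,0,0],
  [-1,0,0,0,0,0,0],
  [-1,0,0,0.003,0,0,0],
  [-1,0,0,0.003,0,0,0],
])

```text
clock: 10.6
tcp_pos: [0.619, -0.0028, 0.0518]
tcp_rot: [-2.161, 2.278, -0.0]
contact_force: [-4.8, 8.0, 6.0]
finger_gap: 0.0469
grasp_force: 65.9
```

```bash
python3 -c "
from h import *
s=r.sense();print(s['clock'],s['tcp_pos'],s['tcp_rot'],s['contact_force'])
L=np.array([.6212,.047]);h=np.array([np.cos(np.radians(87)),np.sin(np.radians(87))]);print((L-s['tcp_pos'][:2])@h,(L-s['tcp_pos'][:2])@[h[1],-h[0]])
s=shot('side');cv2.imwrite('pics/s4.png',cv2.resize(s['color'][190:340,170:370],None,fx=4,fy=4,interpolation=2))
"
```

```text
10.6 [ 0.61895291 -0.00276675  0.05178791] [-2.16094253e+00  2.27831223e+00 -1.21654747e-04] [-4.75855996  8.01181722  6.00687612]
0.049816147003956555 -0.0003605819843224925
```

View pics/s4.png

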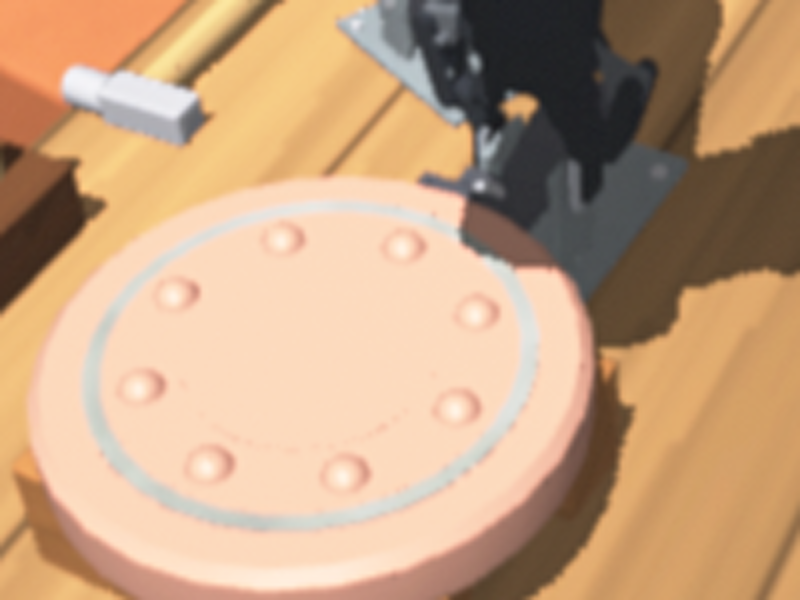

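Emit:
play_rows([
  [0.2,0,0,0,0,0,0],
  [0.6,0,0,0,0,0,0],
  [1,0,0,0,0,0,0],
  [1,0,0,0,0,0,0],
  [1,0,0,-0.08,0,0,0],
  [1,0,0,-0.15,0,0,0],
  [1,0,0,-0.2,0,0,0],
  [1,0,0,-0.2,0,0,0],
])

```text
clock: 11.65
tcp_pos: [0.6183, -0.0038, 0.21]
tcp_rot: [2.162, -2.279, -0.0]
contact_force: [1.2, 0.7, 0.2]
finger_gap: 0.0855
grasp_force: 0.0
```

```bash
python3 -c "
from h import *
s=r.sense();print(s['clock'],s['tcp_pos'],s['contact_force'])
w1=dict(np.load('w1.npz'));w1['n']='wrist';w3=dict(np.load('w3.npz'));w3['n']='wrist'
print(tri((w1,(416,294)),(w3,(562,373))))
plan([.4226,-.1484,.16],down(np.radians(170)),8)"
```

```text
11.65 [ 0.61830982 -0.00375248  0.21001358] [1.20788178 0.74087194 0.17657428]
(array([0.45140941, 0.005867  , 0.04504037]), np.float64(5.1815600383049785e-05))
[0.077 0.094 0.025] [ 0.    -0.     0.029]
[0.079 0.093 0.025] [ 0.    -0.     0.029]
[0.08  0.091 0.025] [ 0.    -0.     0.029]
[0.082 0.09  0.025] [ 0.    -0.     0.029]
[0.083 0.089 0.025] [ 0.    -0.     0.029]
[0.084 0.088 0.025] [ 0.    -0.     0.029]
[0.086 0.086 0.025] [ 0.    -0.     0.029]
[0.087 0.085 0.025] [ 0.    -0.     0.029]
```

Emit:
play_rows([
  [1,0.077,0.094,0.025,0,0,0.029],
  [1,0.079,0.093,0.025,0,0,0.029],
  [1,0.08,0.091,0.025,0,0,0.029],
  [1,0.082,0.09,0.025,0,0,0.029],
  [1,0.083,0.089,0.025,0,0,0.029],
  [1,0.084,0.088,0.025,0,0,0.029],
  [1,0.086,0.086,0.025,0,0,0.029],
  [1,0.087,0.085,0.025,0,0,0.029],
])

```text
clock: 12.65
tcp_pos: [0.4222, -0.1489, 0.1585]
tcp_rot: [-2.019, 2.407, -0.0]
contact_force: [-0.3, -0.8, -0.5]
finger_gap: 0.0853
grasp_force: 0.0
```

```bash
cat >> h.py <<'E'
def keep(w,name): np.savez(name,**{k:w[k] for k in ('fx','fy','cx','cy','view','color','n')})
def load(name):
    w=dict(np.load(name+'.npz'));w['n']=str(w['n']);return w
E
python3 -c "
from h import *
s=r.sense();print(s['clock'],s['tcp_pos'])
w=shot('wrist','w5');keep(w,'w5')
P=[proj(w,np.array(p)) for p in ([.4504,.0102,.042],[.4086,-.2282,.042],[.4278,-.119,.042])];print(P)
h=cv2.cvtColor(w['color'],cv2.COLOR_BGR2HSV);m=(h[...,2]<50).astype(np.uint8)
for row in (150,180,200,210,220,240,260,280,300): 
  x=np.flatnonzero(m[row,200:440])+200; print(row,x.min() if len(x) else None,x.max() if len(x) else None,len(x))
"
```

```text
12.65 [ 0.4221887  -0.14890099  0.15849609]
[array([320.10449039, 398.89492328]), array([319.39836142, 122.04267153]), array([319.59761449, 271.69015159])]
150 303 406 36
180 303 397 36
200 303 391 36
210 303 335 33
220 303 335 33
240 304 334 31
260 304 333 30
280 None None 0
300 None None 0
```

Emit:
play_rows([
  [0.2,0,0,0.1,0,0,0],
  [0.2,0,0,0.15,0,0,0],
  [0.2,0,0,0.15,0,0,0],
  [0.2,0,0,0.1,0,0,0],
  [0.2,0,0,0.05,0,0,0],
  [0.2,0,0,0,0,0,0],
  [-1,0,0,0,0,0,0],
  [-1,0,0,0,0,0,0],
], squeeze=70)

```text
clock: 13.7
tcp_pos: [0.4239, -0.1483, 0.0222]
tcp_rot: [-2.019, 2.405, -0.002]
contact_force: [-1.1, 0.3, 4.5]
finger_gap: 0.0221
grasp_force: 68.2
```

Emit:
play_rows([
  [-1,0,0,0,0,0,0],
  [-1,0,0,0,0,0,0],
  [-1,0,0,-0.05,0,0,0],
  [-1,0,0,-0.1,0,0,0],
  [-1,0,0,-0.15,0,0,0],
  [-1,0,0,-0.2,0,0,0],
  [-1,0,0,-0.2,0,0,0],
  [-1,0,0,0,0,0,0],
])

```text
clock: 14.7
tcp_pos: [0.4251, -0.1484, 0.2008]
tcp_rot: [-2.016, 2.401, -0.009]
contact_force: [0.9, 0.7, -2.3]
finger_gap: 0.0218
grasp_force: 69.1
```

```bash
python3 -c "
from h import *
plan([.52,-.12,.28],down(np.radians(177)),5)"
```

```text
[-0.036 -0.071 -0.063] [-0.003  0.    -0.046]
[-0.034 -0.072 -0.063] [-0.003  0.    -0.046]
[-0.032 -0.073 -0.063] [-0.003  0.    -0.046]
[-0.03  -0.073 -0.063] [-0.003  0.    -0.046]
[-0.028 -0.074 -0.063] [-0.003  0.    -0.046]
```

Emit:
play_rows([
  [-1,-0.036,-0.071,-0.063,0,0,-0.046],
  [-1,-0.034,-0.072,-0.063,0,0,-0.046],
  [-1,-0.032,-0.073,-0.063,0,0,-0.046],
  [-1,-0.03,-0.073,-0.063,0,0,-0.046],
  [-1,-0.028,-0.074,-0.063,0,0,-0.046],
  [-1,0,0,0,0,0,0],
  [-1,0,0,0,0,0,0],
  [-1,0,0,0,0,0,0],
])

```text
clock: 15.7
tcp_pos: [0.5171, -0.1202, 0.2741]
tcp_rot: [2.16, -2.28, -0.002]
contact_force: [-0.9, 0.8, -1.6]
finger_gap: 0.022
grasp_force: 69.1
```

```bash
python3 -c "
from h import *
s=r.sense();print(s['clock'],s['tcp_pos'],s['tcp_rot'])
w=shot('wrist','w6');keep(w,'w6');d=shot('side','s6');keep(d,'s6');t=shot('top','t6');keep(t,'t6')
Q=R.from_rotvec(s['tcp_rot']);tip=s['tcp_pos']+Q.apply([-.16,0,-.0195]);print(tip,proj(d,tip),proj(t,tip))
u,v=proj(d,tip).astype(int)
a=cv2.resize(w['color'][180:430,140:340],None,fx=2.4,fy=2.4,interpolation=2)
u0,v0=max(u-60,0),max(v-60,0);b=cv2.resize(d['color'][v0:v0+120,u0:u0+128],None,fx=2.5,fy=2.5,interpolation=2)
u,v=proj(t,tip).astype(int);u1,v1=u-60,v-60;c=cv2.resize(t['color'][v1:v1+120,u1:u1+128],None,fx=2.5,fy=2.5,interpolation=2)
print(a.shape,b.shape,c.shape,'side org',u0,v0,'top org',u1,v1)
cv2.imwrite('pics/m6.png',np.hstack([a,np.vstack([b,c])]))
"
```

```text
15.7 [ 0.51705985 -0.12018766  0.27412961] [ 2.15970814e+00 -2.28032813e+00 -1.57070010e-03]
[0.52577221 0.03957364 0.29364041] [337.23449213 163.16023976] [318.82518261 240.8491251 ]
(600, 480, 3) (300, 320, 3) (300, 320, 3) side org 277 103 top org 258 180
```

View pics/m6.png

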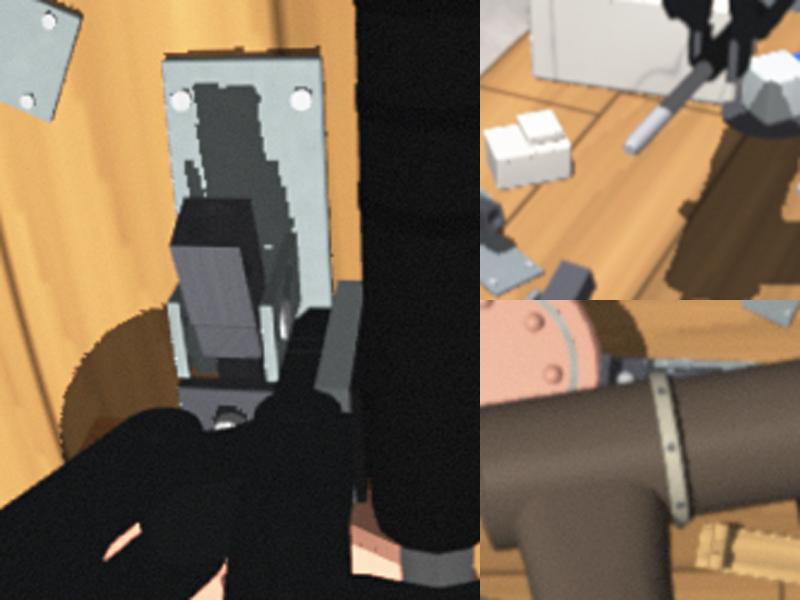

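The crops show the tip in the side view at about (337,162), matching the predicted (337,163). The jack's rear corners are at (208,204) and (274,202), the top edge of the socket mouth is at (226,282), and the boss, partly hidden, is at about (236,353).

Run:
```python
from h import *
w=load('w6');h=np.array([np.cos(np.radians(87)),np.sin(np.radians(87))])
c=[plane(w,p,.008) for p in ((207.9,203.8),(274.2,201.7))];m=(c[0]+c[1])/2
print('corners',np.round(c,4),'heading',np.degrees(np.arctan2(*(c[0]-c[1])[1::-1]))+90,'origin',m[:2]+.11*h)
e=plane(w,(225.8,282.5),.0968);print('mouth edge',e,'origin',e[:2]+.0535*h)
print('boss',plane(w,(235.8,353),.09))
```

```text
corners [[ 0.6482 -0.1148  0.008 ]
 [ 0.5697 -0.1119  0.008 ]] heading 87.8865587863763 origin [ 0.61467905 -0.00349399]
mouth edge [ 0.61245845 -0.05525329  0.0968    ] origin [ 0.61525842 -0.00182661]
boss [0.61821895 0.03444852 0.09      ]
```

```bash
cat >> h.py <<'E'
HD=np.array([np.cos(np.radians(87)),np.sin(np.radians(87)),0])
P3=np.array([.6187,-.0025,.062])
def bar(s,al,P=P3,off=.0195,L=.16):
    """TCP pose with the bar tip s from the pivot along the socket axis, bar sloping up al"""
    x=-HD*np.cos(al)+np.array([0,0,np.sin(al)]);y=down(np.radians(177)).as_matrix()[:,1];z=np.cross(x,y)
    return P+(s+L)*x+off*z,R.from_matrix(np.c_[x,y,z])
E
python3 -c "
from h import *
p,q=bar(.142,.34);print(p,q.as_matrix().round(3));plan(p,q,8)"
```

```text
[ 0.60345899 -0.29331581  0.14432939] [[-0.049 -0.999 -0.017]
 [-0.941  0.052 -0.333]
 [ 0.333  0.    -0.943]]
[ 0.084 -0.048  0.065] [ 0.     0.081 -0.   ]
[ 0.081 -0.048  0.069] [ 0.     0.081 -0.   ]
[ 0.078 -0.048  0.072] [ 0.     0.081 -0.   ]
[ 0.075 -0.048  0.075] [ 0.     0.081 -0.   ]
[ 0.072 -0.047  0.078] [ 0.     0.081 -0.   ]
[ 0.069 -0.047  0.081] [ 0.     0.081 -0.   ]
[ 0.065 -0.047  0.084] [ 0.     0.081 -0.   ]
[ 0.061 -0.047  0.087] [ 0.     0.081 -0.   ]
```

Emit:
play_rows([
  [-1,0.084,-0.048,0.065,0,0.081,0],
  [-1,0.081,-0.048,0.069,0,0.081,0],
  [-1,0.078,-0.048,0.072,0,0.081,0],
  [-1,0.075,-0.048,0.075,0,0.081,0],
  [-1,0.072,-0.047,0.078,0,0.081,0],
  [-1,0.069,-0.047,0.081,0,0.081,0],
  [-1,0.065,-0.047,0.084,0,0.081,0],
  [-1,0.061,-0.047,0.087,0,0.081,0],
])

```text
clock: 16.85
tcp_pos: [0.6043, -0.2936, 0.1442]
tcp_rot: [1.978, -2.087, 0.34]
contact_force: [-0.3, -0.0, -0.9]
finger_gap: 0.0219
grasp_force: 69.0
```

Emit:
play_rows([
  [-1,-0.04,0,0,0,0,0],
  [-1,-0.04,0,0,0,0,0],
  [-1,-0.04,0,0,0,0,0],
  [-1,-0.04,0,0,0,0,0],
  [-1,-0.04,0,0,0,0,0],
  [-1,0,0,0,0,0,0],
  [-1,0,0,0,0,0,0],
  [-1,0,0,0,0,0,0],
])

```text
clock: 17.85
tcp_pos: [0.6065, -0.2461, 0.1282]
tcp_rot: [1.978, -2.088, 0.339]
contact_force: [-0.3, 0.8, -1.7]
finger_gap: 0.0221
grasp_force: 69.0
```

```bash
python3 -c "
from h import *
s=r.sense();print(s['clock'],s['tcp_pos'],s['qpos'])
d=shot('side','s7');t=shot('top','t7');w=shot('wrist','w7');keep(w,'w7')
Q=R.from_rotvec(s['tcp_rot']);tip=s['tcp_pos']+Q.apply([-.16,0,-.0195]);m=bar(.062,.34)[0];m=P3-.062*np.array([*(HD[:2]*np.cos(.34)),-np.sin(.34)])
print('tip',tip,'mouth',m,proj(d,tip),proj(t,tip),proj(w,tip),proj(d,m))
print(delta(*bar(.092,.34)))
"
```

```text
17.85 [ 0.60647986 -0.24608355  0.12821117] [ 0.08351555  0.3757144  -0.43398769  0.44948611 -0.86138946 -0.45033166]
tip [ 0.6149994  -0.08894555  0.0933498 ] mouth [ 0.61564092 -0.06087068  0.0826762 ] [322.41368785 201.09930996] [366.57122793 213.0733562 ] [319.51671772 527.28711481] [317.00219449 211.69536301]
(array([-0.0002,  0.002 ,  0.0021]), array([ 0.0011,  0.0014, -0.0035]))
```

Emit:
play_rows([
  [-1,-0.03,0.002,0.002,0,0,0],
  [-1,-0.03,0,0,0,0,0],
  [-1,-0.03,0,0,0,0,0],
  [-1,-0.03,0,0,0,0,0],
  [-1,-0.02,0,0,0,0,0],
  [-1,-0.016,0,0,0,0,0],
  [-1,0,0,0,0,0,0],
  [-1,0,0,0,0,0,0],
])

```text
clock: 19.0
tcp_pos: [0.608, -0.2093, 0.1147]
tcp_rot: [1.978, -2.088, 0.339]
contact_force: [-0.4, -1.0, -0.2]
finger_gap: 0.0216
grasp_force: 69.0
```

```bash
python3 -c "
from h import *
s=r.sense();Q=R.from_rotvec(s['tcp_rot']);print(s['clock'],'F tool',Q.inv().apply(s['contact_force']),'M tool',Q.inv().apply(s['wrist_torque']),delta(*bar(.053,.34)))
"
```

```text
19.0 F tool [0.93808505 0.30891233 0.5144915 ] M tool [-0.01647979 -1.18104375 -0.03303382] (array([0.0006, 0.0005, 0.0006]), array([ 0.0009,  0.0013, -0.0029]))
```

Emit:
play_rows([
  [-1,-0.02,0,0,0,0,0],
  [-1,-0.02,0,0,0,0,0],
  [-1,-0.02,0,0,0,0,0],
  [-1,-0.02,0,0,0,0,0],
  [-1,-0.02,0,0,0,0,0],
  [-1,-0.02,0,0,0,0,0],
  [-1,0,0,0,0,0,0],
  [-1,0,0,0,0,0,0],
])

```text
clock: 20.0
tcp_pos: [0.6095, -0.181, 0.1047]
tcp_rot: [1.978, -2.088, 0.339]
contact_force: [0.7, 0.2, -2.0]
finger_gap: 0.0215
grasp_force: 69.0
```

```bash
python3 -c "
from h import *
s=r.sense();Q=R.from_rotvec(s['tcp_rot']);print(s['clock'],'F tool',Q.inv().apply(s['contact_force']),'M tool',Q.inv().apply(s['wrist_torque']),delta(*bar(.023,.34)))
"
```

```text
20.0 F tool [-0.87596592 -0.66184197  1.77207632] M tool [-0.04747404 -1.19149124 -0.00989481] (array([0.001 , 0.0007, 0.0007]), array([ 0.0008,  0.0014, -0.0026]))
```

Emit:
play_rows([
  [-1,-0.012,0,0,0,0,0],
  [-1,-0.012,0,0,0,0,0],
  [-1,-0.008,0,0,0,0,0],
  [-1,-0.004,0,0,0,0,0],
  [-1,-0.002,0,0,0,0,0],
  [-1,0,0,0,0,0,0],
  [-1,0,0,0,0,0,0],
  [-1,0,0,0,0,0,0],
])

```text
clock: 21.0
tcp_pos: [0.61, -0.1721, 0.1016]
tcp_rot: [1.978, -2.088, 0.339]
contact_force: [-0.1, -1.2, -2.2]
finger_gap: 0.0219
grasp_force: 69.0
```

```bash
python3 -c "
from h import *
s=r.sense();Q=R.from_rotvec(s['tcp_rot']);print(s['clock'],'F tool',Q.inv().apply(s['contact_force']),'M tool',Q.inv().apply(s['wrist_torque']),delta(*bar(.012,.34)))
"
```

```text
21.0 F tool [0.38750486 0.00427075 2.48987799] M tool [ 0.01981714 -1.26590231  0.02502125] (array([-0.0053,  0.0006,  0.0006]), array([ 0.0009,  0.0014, -0.0029]))
```

Emit:
play_rows([
  [-1,-0.004,0,0,0,0,0],
  [-1,0,0,0,0,0,0],
  [-1,0,0,0,0,0,0],
  [-1,-0.004,0,0,0,0,0],
  [-1,0,0,0,0,0,0],
  [-1,0,0,0,0,0,0],
  [-1,0,0,0,0,0,0],
  [-1,0,0,0,0,0,0],
])

```text
clock: 22.0
tcp_pos: [0.6101, -0.1702, 0.1009]
tcp_rot: [1.978, -2.088, 0.339]
contact_force: [-0.6, 0.4, -1.0]
finger_gap: 0.0224
grasp_force: 69.0
```

```bash
cat >> h.py <<'E'
def st():
    s=r.sense();Q=R.from_rotvec(s['tcp_rot']);print(s['clock'],'F tool',Q.inv().apply(s['contact_force']).round(2),'M tool',Q.inv().apply(s['wrist_torque']).round(3),'pos',s['tcp_pos'].round(4),'gap',s['finger_gap'].round(4))
E
python3 -c "
from h import *
st();print(delta(*bar(.012,.34)))"
```

```text
Traceback (most recent call last):
  File "h.py", line 54, in st
    s=r.sense();Q=R.from_rotvec(s['tcp_rot']);print(s['clock'],'F tool',Q.inv().apply(s['contact_force']).round(2),'M tool',Q.inv().apply(s['wrist_torque']).round(3),'pos',s['tcp_pos'].round(4),'gap',s['finger_gap'].round(4))
                                                                                                                                                                                                        ^^^^^^^^^^^^^^^^^^^^^
AttributeError: 'float' object has no attribute 'round'
```

Emit:
play_rows([
  [-1,-0.004,0,0,0,0,0],
  [-1,0,0,0,0,0,0],
  [-1,-0.004,0,0,0,0,0],
  [-1,0,0,0,0,0,0],
  [-1,0,0,0,0,0,0],
  [-1,0,0,0,0,0,0],
  [-1,0,0,0,0,0,0],
  [-1,0,0,0,0,0,0],
])

```text
clock: 23.0
tcp_pos: [0.6099, -0.1691, 0.1006]
tcp_rot: [1.977, -2.087, 0.339]
contact_force: [0.0, -6.9, 1.5]
finger_gap: 0.0219
grasp_force: 69.0
```

```bash
sed -i "s/s\['finger_gap'\].round(4)/s['finger_gap']/" h.py
python3 -c "
from h import *
st();print(delta(*bar(.012,.34)))"
```

```text
23.0 F tool [ 6.95 -0.4   0.91] M tool [0.114 1.243 0.06 ] pos [ 0.6099 -0.1691  0.1006] gap 0.021932800170997416
(array([ 0.0073, -0.0005,  0.0008]), array([ 0.0023, -0.0006, -0.0037]))
```

```bash
python3 -c "
from h import *
p,q=bar(.012,.34,L=.158);p2,q2=bar(.012,.31,L=.158);print(q.inv().apply(p2-p)/.25,(q.inv()*q2).as_rotvec()/np.radians(30))
d=shot('side');t=shot('top');keep(d,'s8');keep(t,'t8')
for n,c in (('top',t),('side',d)): print(n,proj(c,np.array([.6212,.047,.09])),proj(c,np.array([.6212,.047,.102])))"
```

```text
[-2.64562607e-03  4.13627602e-16  2.03618428e-02] [-5.30112326e-17 -5.72957795e-02  4.24089861e-16]
top [316.04093636 211.95437385] [315.97941415 211.34006056]
side [292.69241907 237.52167073] [292.41593042 233.19277621]
```

Emit:
play_rows([
  [-1,0.002,0,0,0,0,0],
  [-1,0,0,0,0,0,0],
  [-1,0.0015,0,0.0203,0,-0.0573,0],
  [-1,0.0015,0,0.0203,0,-0.0573,0],
  [-1,0.0015,0,0.0203,0,-0.0573,0],
  [-1,0.0015,0,0.0203,0,-0.0573,0],
  [-1,0,0,0,0,0,0],
  [-1,0,0,0,0,0,0],
])

```text
clock: 24.1
tcp_pos: [0.6105, -0.1749, 0.0814]
tcp_rot: [2.047, -2.159, 0.226]
contact_force: [-1.4, 4.8, 0.9]
finger_gap: 0.0225
grasp_force: 69.3
```

```bash
python3 -c "
from h import *
st()"
```

```text
24.1 F tool [-4.44  1.64 -1.94] M tool [-0.356 -2.626 -0.173] pos [ 0.6105 -0.1749  0.0814] gap 0.022484418457537125
```

```bash
python3 -c "
from h import *
print(delta(*bar(.012,.22,L=.158)))"
```

```text
(array([-0.0108,  0.0033,  0.0032]), array([-0.0022,  0.0027, -0.0017]))
```

Emit:
play_rows([
  [-1,-0.004,0.001,0,0,0,0],
  [-1,-0.004,0.001,0,0,0,0],
  [-1,-0.004,0,0,0,0,0],
  [-1,-0.003,0,0,0,0,0],
  [-1,0,0,0,0,0,0],
  [-1,0,0,0,0,0,0],
  [-1,0,0,0,0,0,0],
  [-1,0,0,0,0,0,0],
])

```text
clock: 25.1
tcp_pos: [0.6093, -0.1738, 0.0813]
tcp_rot: [2.044, -2.159, 0.226]
contact_force: [0.9, -8.6, 4.2]
finger_gap: 0.0225
grasp_force: 69.4
```

```bash
python3 -c "
from h import *
st();print(delta(*bar(.012,.22,L=.158)))"
```

```text
25.1 F tool [ 9.26 -1.37 -2.26] M tool [0.11  2.193 0.081] pos [ 0.6093 -0.1738  0.0813] gap 0.02246230068088018
(array([-0.0064, -0.0018,  0.0036]), array([ 0.0012, -0.0017, -0.0043]))
```

Emit:
play_rows([
  [-1,0.002,0,-0.0204,0,0.0573,0],
  [-1,0.002,0,-0.0204,0,0.0573,0],
  [-1,0.002,0,-0.0204,0,0.0573,0],
  [-1,0.002,0,-0.0204,0,0.0573,0],
  [-1,0,0,0,0,0,0],
  [-1,0,0,0,0,0,0],
  [-1,0,0,0,0,0,0],
  [-1,0,0,0,0,0,0],
])

```text
clock: 26.1
tcp_pos: [0.609, -0.17, 0.1008]
tcp_rot: [1.976, -2.088, 0.338]
contact_force: [0.8, -6.9, 2.0]
finger_gap: 0.0221
grasp_force: 69.1
```

```bash
python3 -c "
from h import *
st();print(delta(*bar(.012,.34,L=.158)))
a,b=load('s8'),shot('side','s9');t0,t=load('t8'),shot('top','t9');keep(t,'t9');keep(b,'s9')
rear=[P3-.11*HD+k*.04*np.array([1,0,0])-[0,0,.054] for k in (-1,1)]
for n,u,v in (('side',a,b),('top',t0,t)):
  for p in rear+[np.array([.6212,.047,.085])]:
    x,y=proj(v,p).astype(int);T=u['color'][y-8:y+9,x-8:x+9];I=v['color'][y-14:y+15,x-14:x+15]
    m=cv2.matchTemplate(I,T,cv2.TM_CCOEFF_NORMED);i=np.unravel_index(m.argmax(),m.shape);print(n,(x,y),'shift',i[1]-6,i[0]-6,m.max().round(3),m[6,6].round(3))
"
```

```text
26.1 F tool [ 7.13 -1.17  0.38] M tool [0.25  1.092 0.1  ] pos [ 0.609  -0.17    0.1008] gap 0.02207560823341222
(array([-0.0045, -0.0036,  0.0005]), array([ 0.0034, -0.0005, -0.0042]))
side (np.int64(342), np.int64(228)) shift 0 0 0.992 0.992
side (np.int64(312), np.int64(219)) shift 0 0 0.989 0.989
side (np.int64(292), np.int64(239)) shift 0 0 0.999 0.999
top (np.int64(372), np.int64(231)) shift 0 0 0.957 0.957
top (np.int64(372), np.int64(203)) shift 1 0 0.981 0.953
top (np.int64(316), np.int64(212)) shift 2 -1 0.969 0.954
```

Emit:
play_rows([
  [-1,0.002,0,0,0,0,0],
  [-1,-0.0026,0,0.0203,0,-0.0573,0],
  [-1,-0.0026,0,0.0203,0,-0.0573,0],
  [-1,-0.0026,0,0.0203,0,-0.0573,0],
  [-1,-0.0026,0,0.0203,0,-0.0573,0],
  [-1,0,0,0,0,0,0],
  [-1,0,0,0,0,0,0],
  [-1,0,0,0,0,0,0],
])

```text
clock: 27.2
tcp_pos: [0.6094, -0.1732, 0.0812]
tcp_rot: [2.045, -2.158, 0.226]
contact_force: [-0.1, -6.0, 3.6]
finger_gap: 0.0222
grasp_force: 69.4
```

```bash
python3 -c "
from h import *
st();print(delta(*bar(.012,.22,L=.158)))"
```

```text
27.2 F tool [ 6.62 -0.21 -2.19] M tool [-0.045  1.563  0.083] pos [ 0.6094 -0.1732  0.0812] gap 0.02220382877296286
(array([-0.0042, -0.0013,  0.0037]), array([ 0.0006, -0.0009, -0.0025]))
```

Emit:
play_rows([
  [-1,-0.0016,0,0.0203,0,-0.0573,0],
  [-1,-0.0026,0,0.0203,0,-0.0573,0],
  [-1,-0.0026,0,0.0203,0,-0.0573,0],
  [-1,-0.0026,0,0.0203,0,-0.0573,0],
  [-1,-0.0026,0,0.0203,0,-0.0573,0],
  [-1,-0.0026,0,0.0203,0,-0.0573,0],
  [-1,0,0,0,0,0,0],
  [-1,0,0,0,0,0,0],
])

```text
clock: 28.2
tcp_pos: [0.6099, -0.1738, 0.0511]
tcp_rot: [2.142, -2.259, 0.044]
contact_force: [-2.7, -3.1, 7.8]
finger_gap: 0.0218
grasp_force: 69.9
```

```bash
cat >> h.py <<'E'
def lift():
    """image shift (px) of the lug since before pumping; side (-4.3 rows) = 12 mm lift"""
    for n,ref in (('side','s8'),):
        u,v=load(ref),shot(n);x,y=proj(v,np.array([.6212,.047,.086])).astype(int)
        T=cv2.resize(u['color'][y-9:y+7,x-16:x+14],None,fx=5,fy=5,interpolation=2);I=cv2.resize(v['color'][y-19:y+17,x-22:x+20],None,fx=5,fy=5,interpolation=2)
        m=cv2.matchTemplate(I,T,cv2.TM_CCOEFF_NORMED);i=np.unravel_index(m.argmax(),m.shape);print(n,'shift',i[1]/5-6,i[0]/5-10,m.max().round(3))
E
python3 -c "
from h import *
st();print(delta(*bar(.012,.04,L=.158)));lift()"
```

```text
28.2 F tool [ 3.58  2.56 -7.65] M tool [-0.749  1.05  -0.119] pos [ 0.6099 -0.1738  0.0511] gap 0.021782190647374775
(array([-0.0038,  0.0006,  0.0071]), array([-0.0017, -0.0006, -0.0012]))
side shift -0.20000000000000018 -1.4000000000000004 0.987
```

Emit:
play_rows([
  [-1,-0.0026,0,0.0203,0,-0.0573,0],
  [-1,-0.0026,0,0.0203,0,-0.0573,0],
  [-1,-0.0026,0,0.0203,0,-0.0573,0],
  [-1,0,0,0,0,0,0],
  [-1,0,0,0,0,0,0],
  [-1,0,0,0,0,0,0],
  [-1,0,0,0,0,0,0],
  [-1,0,0,0,0,0,0],
])

```text
clock: 29.25
tcp_pos: [0.61, -0.1721, 0.036]
tcp_rot: [-2.137, 2.252, 0.051]
contact_force: [-2.0, -3.7, 8.3]
finger_gap: 0.0223
grasp_force: 70.0
```

```bash
python3 -c "
from h import *
st();print(delta(*bar(.012,-.05,L=.158)));lift()"
```

```text
29.25 F tool [ 3.39  1.76 -8.5 ] M tool [-0.761  1.268 -0.072] pos [ 0.61   -0.1721  0.036 ] gap 0.02228806618829885
(array([-0.0036,  0.0009,  0.0081]), array([-0.0022, -0.0012, -0.0005]))
side shift -0.40000000000000036 -2.8 0.966
```

Emit:
play_rows([
  [-1,-0.0026,0,0.0203,0,-0.0573,0],
  [-1,-0.0026,0,0.0203,0,-0.0573,0],
  [-1,-0.0026,0,0.0203,0,-0.0573,0],
  [-1,0,0,0,0,0,0],
  [-1,0,0,0,0,0,0],
  [-1,0,0,0,0,0,0],
  [-1,0,0,0,0,0,0],
  [-1,0,0,0,0,0,0],
])

```text
clock: 30.3
tcp_pos: [0.6108, -0.1694, 0.0226]
tcp_rot: [-2.091, 2.201, 0.142]
contact_force: [-4.4, -3.9, 19.6]
finger_gap: 0.0221
grasp_force: 71.2
```

```bash
python3 -c "
from h import *
st();print(delta(*bar(.012,-.14,L=.158)));lift()"
```

```text
30.3 F tool [  1.38   4.15 -19.96] M tool [-1.805  0.852 -0.214] pos [ 0.6108 -0.1694  0.0226] gap 0.022145617284392773
(array([-0.0036,  0.0035,  0.0153]), array([-0.0052, -0.0024,  0.0018]))
side shift -0.5999999999999996 -3.8 0.94
```

Emit:
play_rows([
  [-1,0.002,0.002,-0.0204,0,0.0573,0],
  [-1,0.002,0.001,-0.0204,0,0.0573,0],
  [-1,0.002,0,-0.0204,0,0.0573,0],
  [-1,0.002,0,-0.0204,0,0.0573,0],
  [-1,0.002,0,-0.0204,0,0.0573,0],
  [-1,0.002,0,-0.0204,0,0.0573,0],
  [-1,0.002,0,-0.0204,0,0.0573,0],
  [-1,0.002,0,-0.0204,0,0.0573,0],
])

```text
clock: 31.35
tcp_pos: [0.6096, -0.1741, 0.0618]
tcp_rot: [2.111, -2.226, 0.109]
contact_force: [-0.3, -4.1, 7.5]
finger_gap: 0.0219
grasp_force: 69.8
```

```bash
python3 -c "
from h import *
st();print(delta(*bar(.012,.10,L=.158)));lift()"
```

```text
31.35 F tool [ 4.86  0.03 -7.03] M tool [-0.213  1.344 -0.085] pos [ 0.6096 -0.1741  0.0618] gap 0.021886040014889228
(array([-0.004 , -0.0003,  0.0085]), array([-0.0038, -0.0025, -0.001 ]))
side shift 0.0 -0.5999999999999996 0.994
```

Emit:
play_rows([
  [-1,0.002,0,-0.0204,0,0.0573,0],
  [-1,0.002,0,-0.0204,0,0.0573,0],
  [-1,0.002,0,-0.0204,0,0.0573,0],
  [-1,0.002,0,-0.0204,0,0.0573,0],
  [-1,0.002,0,-0.0204,0,0.0573,0],
  [-1,0.002,0,-0.0204,0,0.0573,0],
  [-1,0.002,0,-0.0204,0,0.0573,0],
  [-1,0.002,0,-0.0204,0,0.0573,0],
])

```text
clock: 32.4
tcp_pos: [0.6088, -0.1697, 0.1013]
tcp_rot: [1.977, -2.087, 0.34]
contact_force: [-0.4, -5.7, 0.1]
finger_gap: 0.0223
grasp_force: 69.1
```

Emit:
play_rows([
  [-1,0,0,0,0,0,0],
  [-1,0,0,0,0,0,0],
  [-1,0,0,0,0,0,0],
  [-1,0,0,0,0,0,0],
  [-1,0,0,0,0,0,0],
  [-1,0,0,0,0,0,0],
  [-1,0,0,0,0,0,0],
  [-1,0,0,0,0,0,0],
])

```text
clock: 33.4
tcp_pos: [0.6088, -0.1697, 0.1011]
tcp_rot: [1.978, -2.088, 0.339]
contact_force: [1.3, -4.9, 0.3]
finger_gap: 0.022
grasp_force: 69.1
```

```bash
python3 -c "
from h import *
st();print(delta(*bar(.012,.34,L=.158)));lift()"
```

```text
33.4 F tool [ 4.63 -1.53  1.35] M tool [0.149 0.255 0.107] pos [ 0.6088 -0.1697  0.1011] gap 0.021985868626380207
(array([-0.0037, -0.0044,  0.0019]), array([ 0.0011,  0.0014, -0.0026]))
side shift 0.0 0.0 0.999
```

Emit:
play_rows([
  [-1,0.002,0.001,-0.0204,0,0.0573,0],
  [-1,0,0,0,0,0,0],
  [-1,0,0,0,0,0,0],
  [-1,0,0,0,0,0,0],
  [-1,-0.0026,0,0.0203,0,-0.0573,0],
  [-1,-0.0026,0,0.0203,0,-0.0573,0],
  [-1,-0.0026,0,0.0203,0,-0.0573,0],
  [-1,-0.0026,0,0.0203,0,-0.0573,0],
])

```text
clock: 34.45
tcp_pos: [0.6089, -0.1723, 0.0862]
tcp_rot: [2.031, -2.142, 0.254]
contact_force: [-1.4, -2.9, 3.4]
finger_gap: 0.0223
grasp_force: 69.3
```

Emit:
play_rows([
  [-1,-0.0026,0,0.0203,0,-0.0573,0],
  [-1,-0.0026,0,0.0203,0,-0.0573,0],
  [-1,-0.0026,0,0.0203,0,-0.0573,0],
  [-1,-0.0026,0,0.0203,0,-0.0573,0],
  [-1,-0.0026,0,0.0203,0,-0.0573,0],
  [-1,-0.0026,0,0.0203,0,-0.0573,0],
  [-1,-0.0026,0,0.0203,0,-0.0573,0],
  [-1,-0.0026,0,0.0203,0,-0.0573,0],
])

```text
clock: 35.45
tcp_pos: [0.6094, -0.1731, 0.0465]
tcp_rot: [2.159, -2.276, 0.012]
contact_force: [-3.0, -2.3, 9.8]
finger_gap: 0.0223
grasp_force: 70.0
```

```bash
python3 -c "
from h import *
st();print(delta(*bar(.012,.01,L=.158)));lift()"
```

```text
35.45 F tool [ 2.57  2.81 -9.74] M tool [-1.053  0.55  -0.101] pos [ 0.6094 -0.1731  0.0465] gap 0.022317654460858476
(array([-0.0028, -0.0012,  0.0091]), array([-0.0046,  0.003 , -0.0006]))
side shift -0.20000000000000018 -1.8000000000000007 0.983
```

Five more rows reach the earlier end pose.

Emit:
play_rows([
  [-1,-0.0026,0,0.0203,0,-0.0573,0],
  [-1,-0.0026,0,0.0203,0,-0.0573,0],
  [-1,-0.0026,0,0.0203,0,-0.0573,0],
  [-1,-0.0026,0,0.0203,0,-0.0573,0],
  [-1,-0.0026,0,0.0203,0,-0.0573,0],
  [-1,0,0,0,0,0,0],
  [-1,0,0,0,0,0,0],
  [-1,0,0,0,0,0,0],
])

```text
clock: 36.5
tcp_pos: [0.6102, -0.1692, 0.0229]
tcp_rot: [-2.089, 2.2, 0.142]
contact_force: [-4.3, -2.4, 18.2]
finger_gap: 0.0222
grasp_force: 71.1
```

```bash
python3 -c "
from h import *
st();lift();d=shot('side');t=shot('top')
cv2.imwrite('pics/fin.png',np.vstack([cv2.resize(d['color'][150:400,130:450],(768,600)) if 0 else np.hstack([cv2.resize(d['color'],(400,300)),cv2.resize(t['color'],(400,300))]),cv2.resize(np.hstack([d['color'][190:280,210:330],t['color'][170:260,290:410]]),(800,300))]))"
```

```text
36.5 F tool [  0.04   4.06 -18.44] M tool [-1.822  0.399 -0.179] pos [ 0.6102 -0.1692  0.0229] gap 0.02216621758231819
side shift -0.5999999999999996 -3.8 0.94
```

View pics/fin.png

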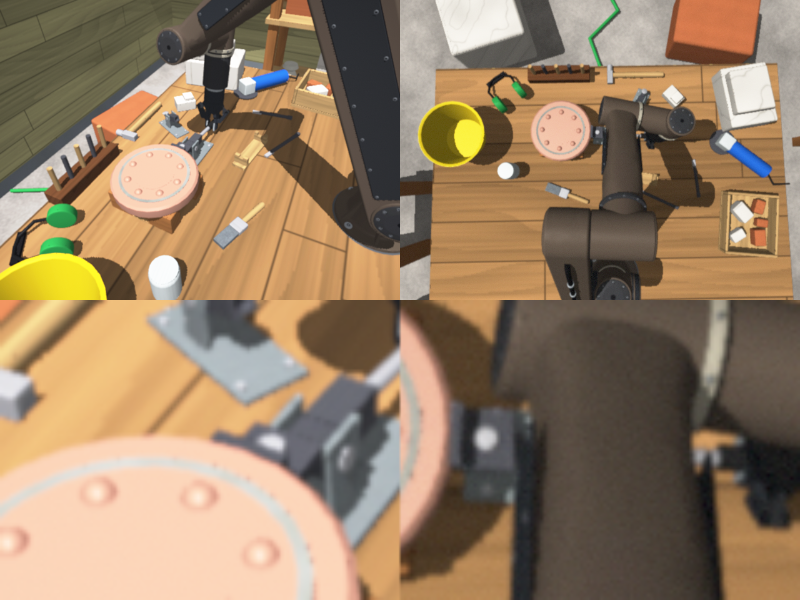

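The final picture shows the slab lifted at the lug, the jack under it and the bar home and level. The chisels, brush and can look undisturbed. At the end pose the force is 18 N, about the same as on the first stroke, where it jumped from 8.5 N to 20 N at the hard stop. Handing in.

```bash
python3 -c "
from plant import r
print(r.close_job())"
```

```text
the job is handed in; nothing more can be done
None
```

I handed the job in at about 37 s: the jack is under the lug with the bar home, the slab was lifted, settled back on its cradle and lifted again, and the handle is held down at its stop with about 18 N; no verdict came back.

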